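Free the shaker and load it with the heavy grinding jar

ROBOT

A 6-joint arm with a two-finger parallel gripper is mounted at the origin on a cart in front of the work surface, level with it; the furniture and walls round the work are solid. World frame = base frame: x ahead of the robot, y to its left, z up, the work surface at z = 0. Lengths are in m, angles in rad, forces in N, time in s.
With the tool pointing down it reaches from about 0.35 to 0.875 m from the base axis. Payload 15.5 kg.
Tool frame: the origin (TCP) lies midway between the tips of the shut fingers; the grasp point (between the pads) lies 19 mm behind it (manip.hold_point_z is the distance from the TCP to the grasp point, in m); y points along the fingers, x is the direction in which the jaws open and shut, and the axes are right-handed (so a half turn about y gives the same grasp; the last joint's range is limited). The gripper opens to 85 mm and grips with 20 to 120 N. Pads are 22 mm wide; open, the fingers measure 114 mm over their backs; the gripper's body (76 mm by 85 mm) begins 54 mm behind the grasp point. The pads swing forward as they close: fully open they stand 13 mm farther back than shut.
Start: joints at [-1.214, 0.494, 1.345, -0, 1.302, -0.096], TCP at [0.273, -0.562, 0.231] pointing down, gripper open.
Joint ranges: [-2.91, 2.91], [-0.82, 2.16], [0.22, 2.67], [-1.22, 4.37], [0.12, 2.79], [-3.08, 3.08]. Speed limits (rad/s): [1.89, 1.89, 2.57, 3.01, 3.01, 3.01].

INTERFACE

Orientations are given as a rotation vector (axis times angle).
In Python, from rig import manip gives the robot as it stands.
- The arm moves only by the tool play_rows, never from a script. Its argument "deltas" is a list of rows, each a list of 6 numbers: the shift along the tool's x, y, z in mm, then the turn, a rotation vector about the tool's x, y, z in rad. In form: [[x, y, z, wx, wy, wz], ...]. A call has 1 to 20 rows; each row is the pose to reach, as a shift and turn from the pose commanded when the call began, along the tool's axes at that moment; what a row does not reach only later rows make up. A row lasts 1/10 s, in which the tool goes at most 50 mm and 8.59 degrees, less where a joint would pass 70% of its speed; a pose out of reach is approached as far as the arm can. A call with a gripper value outside its range is refused whole. "claw" is the finger opening in mm, from 0 to 85.4, set as the call begins (left out, the last holds). The fingers move at their own pace and stop on an object; "squeeze" is the grip in N (left out, the last holds). Time passes only in rows, so rows that repeat a pose let the fingers close. It gives the time, the measured TCP pose, the force and the opening at its end, in the units of the state.
- manip.sense(): the state, without advancing time (a new reading comes with each control period).
- manip.grab_frame(name): name is "scene" or "side" or "wrist"; returns a dict with "frame" (420x560x3 uint8, red, green, blue), "depth" (420x560 float32, m along the optical axis (not along the pixel's ray), 0 where there is no reading), "mtx" (3x3 intrinsics, pixels), "rvec" (rotation vector, rad) and "tvec" (3), from world to camera coordinates, as OpenCV has them. Camera axes: x right, y down, z forward; pixel columns grow to the right and rows downward; lengths in m; the calibration is good to about 2 mm. A picture is of the moment at which its call begins.
- manip.hand_in(): hands the job in, once; it reports no verdict.
The state is a dict: "clock": time; "qpos": joint angles; "joint_velocities": joint speeds; "tau": joint torques, N m; "ee_pos": TCP position; "tcp_rot": TCP orientation; "ft_force": force on the tool from outside, world axes, zero at the start; "wrist_torque": the same for the moment, N m; "width": finger opening in m.
Only numpy, scipy, OpenCV 4.12 (cv2) and the standard library are available. Lean on these libraries where they do the work, as an engineer would, in place of code of your own. Each camera call takes 0.05 s, during which the arm holds its last target. There are 200 camera calls.

TASK

Take the blue-capped bottle that somebody left on the shaker off its platform and stand it upright in the steel tray. Find out by lifting which of the three identical closed jars holds the heavy steel puck, and stand that jar upright on the freed shaker platform, flat between its three pins. Each other jar you lift must go back standing where it was; tip nothing over, and leave the sample tube and the crucible alone.

Things in the scene. Friction and masses are not known exactly. Their poses are not given: they have to be found in the camera images.
- bottle: the obstacle: upright plastic bottle with a blue cap, body 48 mm dia up to z = 84 mm, cap 42 mm dia from z = 86 mm to the top at 109 mm, about 0.11 kg. Stands on the shaker platform at the start. Origin: centre of the underside, z up
- jar_a: one of three closed jars alike outside: grey, upright, body 62 mm dia (thin dark bands 65 mm) up to z = 72 mm, dark ribbed cap 52 mm dia from there to the top at 98 mm (grip the cap). Origin: centre of the underside. An unseen loose puck is inside: steel (jar 0.47 to 0.65 kg in all) in one jar, plastic (0.14 to 0.20 kg) in two; which one is steel changes at every start, whatever the name or place
- jar_b: one of three closed jars alike outside: grey, upright, body 62 mm dia (thin dark bands 65 mm) up to z = 72 mm, dark ribbed cap 52 mm dia from there to the top at 98 mm (grip the cap). Origin: centre of the underside. An unseen loose puck is inside: steel (jar 0.47 to 0.65 kg in all) in one jar, plastic (0.14 to 0.20 kg) in two; which one is steel changes at every start, whatever the name or place
- jar_c: one of three closed jars alike outside: grey, upright, body 62 mm dia (thin dark bands 65 mm) up to z = 72 mm, dark ribbed cap 52 mm dia from there to the top at 98 mm (grip the cap). Origin: centre of the underside. An unseen loose puck is inside: steel (jar 0.47 to 0.65 kg in all) in one jar, plastic (0.14 to 0.20 kg) in two; which one is steel changes at every start, whatever the name or place
- shaker: fixed laboratory shaker, grey housing 130 (x) x 126 (y) mm, 46 mm high, with a round aluminium platform 104 mm dia whose top is at z = 60 mm; its control strip faces its -x side. Origin: centre of the underside, z up
- platform (a point): centre of the shaker platform's top face, 60 mm above the worktop. Three upright pins, 8 mm dia and 10 mm high, stand round it with their axes 41 mm from it, so a 62 mm jar has 6 mm play all round
- tray: fixed shallow steel tray lying on the worktop, 180 (x) x 160 (y) mm outside, with upright walls 4 mm thick and a rim 27 mm above the worktop, its flat floor 4 mm above the worktop. Gas taps hang 0.4 m above the worktop behind and to the right (-y) of it. Origin: centre of the underside, z up
- sample_tube: bystander: upright 50 ml tube with blue cap, 35 mm dia, 128 mm high, on the worktop behind the shaker. Origin: centre of the underside
- crucible: bystander: white crucible, 45 mm dia, 21 mm high, on the worktop behind the jars. Origin: centre of the underside
Mind the look-alikes: they are no part of the job. Leave any green or red look-alike of the jar_b alone.

How it is judged:
By the outcome, as a careful person would: the job done as asked, in the order asked, and still so for the second after the job is handed in, with the robot touching nothing.
It also fails if it takes over 72 s, if anything falls off the work surface, if the arm or the gripper's body presses on something with over 40 N, if the wrist force passes 120 N, or if a joint passes its speed limit or range.

## Working session

There is one attempt and no reset: what is moved stays moved. The work goes in short steps, Python scripts to look and compute and a tool call to move; the robot and the scene stay as the last step left them, time stands still between calls to the robot, and variables do not carry over. Pictures are saved under pics/ and viewed, about 8 in all and at most 12, crops included, and the job is handed in when it is done.

Besides the shell and the picture viewer there is one more tool, called after "Call:" as name(argument=value, ...) on one line, values as JSON. play_rows: Moves the arm, as the interface text tells. Its arguments: {"type":"object","properties":{"deltas":{"type":"array"},"claw":{"type":"number"},"squeeze":{"type":"number"}},"required":["deltas"]}

```bash
mkdir -p pics; ls
cat > h.py <<'E'
import numpy as np, cv2
from rig import manip
def grab(n):
    f=manip.grab_frame(n); R=cv2.Rodrigues(np.array(f['rvec'],float))[0]
    d=f['depth']; h,w=d.shape; u,v=np.meshgrid(np.arange(w),np.arange(h)); K=f['mtx']
    P=np.stack([(u-K[0][2])/K[0][0]*d,(v-K[1][2])/K[1][1]*d,d],-1)
    W=(P-np.array(f['tvec']).ravel())@R; W[d==0]=np.nan
    return f,W
def save(f,n): cv2.imwrite('pics/'+n+'.png',f['frame'][:,:,::-1])
E
python3 - <<'E'
from h import *
a,A=grab('scene');b,B=grab('side')
im=np.hstack([a['frame'],b['frame']])
np.savez('s0.npz',A=A,B=B,a=a['frame'],b=b['frame'])
save(a,'scene0');save(b,'side0')
s=manip.sense();print(s)
for f in(a,b):
    R=cv2.Rodrigues(np.array(f['rvec'],float))[0];print(-R.T@np.array(f['tvec']).ravel(),R[2])
E
```

```text
pics
{'clock': 0.1, 'qpos': array([-1.21352442e+00,  4.94133952e-01,  1.34605014e+00,  1.18195844e-05,
        1.30253548e+00, -9.55014636e-02]), 'joint_velocities': array([ 0.00114448, -0.0006506 , -0.00177679, -0.00015618,  0.00079388,
        0.00054438]), 'tau': array([ 4.24426398e-03, -8.83589315e+01, -3.84563506e+01,  7.27046404e-05,
        5.20325717e-03, -1.55227195e-05]), 'ee_pos': array([ 0.27330431, -0.56171417,  0.23075832]), 'tcp_rot': array([-1.38930685,  0.87019991, -0.86874558]), 'ft_force': array([-0.07315715, -0.69167431,  0.53088609]), 'wrist_torque': array([ 0.08138365, -0.03314499,  0.02104497]), 'width': 0.08525351239219321}
[-0.29286117 -0.31078881  0.99435964] [ 0.59366306  0.35938345 -0.72000535]
[0.42979198 1.16908245 1.02537676] [ 0.0302985  -0.73196871 -0.68066424]
```

View pics/scene0.png

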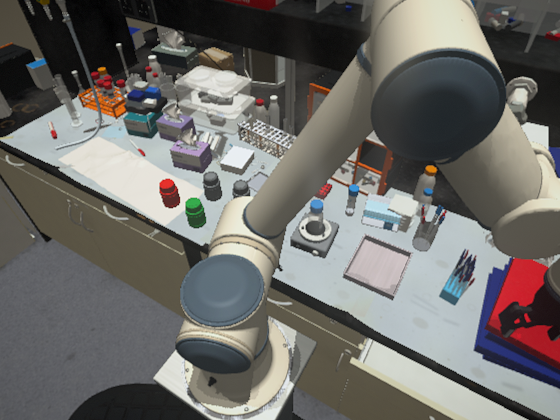

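View pics/side0.png

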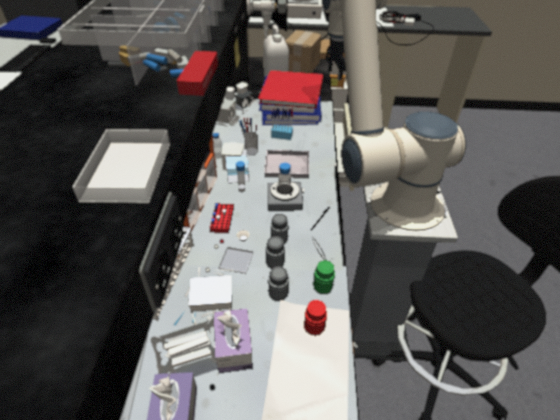

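Scene view: grey jars at (211,185) and (240,190), third hidden by the arm; bottle (317,210), tray (377,266). Side view: grey jars (279,227), (275,250), (278,280), all three plain grey; green (324,275) and red (316,316) are the look-alikes. The bottle with the cap on the shaker is at (284,178); the tube at (240,175) stands on the worktop.

Run:
```python
from h import *
z=np.load('s0.npz');A,B=z['A'],z['B']
R=cv2.Rodrigues(manip.sense()['tcp_rot'])[0];print(R.round(3))
print(dir(manip))
def fit(W,u,v,lo,hi,r,win=22):
    p=W[max(0,v-win):v+win,u-win:u+win].reshape(-1,3);p=p[(p[:,2]>lo)&(p[:,2]<hi)]
    return p
# caps
for n,(u,v),zt in [('j1',(279,220),.098),('j2',(275,243),.098),('j3',(278,272),.098),('bot',(284,168),.169),('tube',(240,167),.128)]:
    p=fit(B,u,v,zt-.006,zt+.006,0)
    c=np.median(p,0);p=p[np.hypot(*(p-c)[:,:2].T)<.03]
    print(n,len(p),p.mean(0).round(4),p.min(0).round(3),p.max(0).round(3),cv2.minEnclosingCircle(p[:,:2].astype(np.float32)))
for n,W,(u,v) in [('bot',A,(317,205)),('j',A,(211,175)),('j',A,(240,183))]:
    for lo,hi in [(.092,.104),(.163,.175)]:
        p=fit(W,u,v,lo,hi,0,14)
        if len(p)>5: print(n,lo,len(p),cv2.minEnclosingCircle(p[:,:2].astype(np.float32)))
# heights map boxes
for n,W,(u,v),lo,hi,win in [('trayrim',B,(288,162),.022,.031,40),('trayA',A,(377,266),.022,.031,45),('plat',A,(315,232),.057,.063,30),('platB',B,(285,192),.057,.063,30),('houseB',B,(285,195),.042,.049,30),('houseA',A,(315,238),.042,.049,30),('cruc',B,(243,236),.015,.026,9)]:
    p=fit(W,u,v,lo,hi,0,win)
    if len(p): print(n,len(p),np.percentile(p,2,axis=0).round(3),np.percentile(p,98,axis=0).round(3),cv2.minAreaRect(p[:,:2].astype(np.float32)))
f=z['b'][130:330,190:350];cv2.imwrite('pics/crop1.png',cv2.resize(f,None,fx=3.7,fy=3,interpolation=cv2.INTER_CUBIC)[:,:,::-1])
```

```text
[[ 0.437 -0.     0.899]
 [-0.899  0.001  0.437]
 [-0.001 -1.     0.   ]]
['MotionError', '__class__', '__delattr__', '__dict__', '__dir__', '__doc__', '__eq__', '__format__', '__ge__', '__getattribute__', '__getstate__', '__gt__', '__hash__', '__init__', '__init_subclass__', '__le__', '__lt__', '__module__', '__ne__', '__new__', '__reduce__', '__reduce_ex__', '__repr__', '__setattr__', '__sizeof__', '__str__', '__subclasshook__', '__weakref__', 'grab_frame', 'hand_in', 'hold_point_z', 'sense']
j1 131 [0.4729 0.2153 0.098 ] [0.449 0.193 0.092] [0.498 0.237 0.104] ((0.47329041361808777, 0.21373149752616882), 0.025326047092676163)
j2 167 [0.479  0.3145 0.0979] [0.454 0.29  0.093] [0.506 0.339 0.103] ((0.4798308312892914, 0.3137415945529938), 0.026557017117738724)
j3 218 [0.4624 0.4352 0.0978] [0.436 0.41  0.093] [0.489 0.459 0.103] ((0.4622572660446167, 0.43353137373924255), 0.02700219675898552)
bot 78 [0.4644 0.0174 0.1684] [ 0.445 -0.003  0.163] [0.484 0.036 0.173] ((0.4665294289588928, 0.015683433040976524), 0.02210092730820179)
tube 56 [ 0.6318 -0.0406  0.1271] [ 0.615 -0.061  0.122
[... 749 characters left out ...]
 (0.09534630179405212, 0.1009795218706131), 25.1975040435791)
platB 215 [ 0.417 -0.025  0.057] [0.511 0.063 0.063] ((0.4651721715927124, 0.01753009855747223), (0.09818436205387115, 0.10020104795694351), 88.19316101074219)
houseB 302 [ 0.4   -0.051  0.042] [0.527 0.077 0.048] ((0.4630277752876282, 0.013753548264503479), (0.12699127197265625, 0.13301604986190796), 4.488483905792236)
houseA 447 [ 0.395 -0.052  0.043] [0.524 0.073 0.049] ((0.4596940279006958, 0.010408248752355576), (0.13116152584552765, 0.1255018562078476), 5.045044422149658)
cruc 47 [0.576 0.193 0.015] [0.615 0.237 0.023] ((0.5954786539077759, 0.21423247456550598), (0.04337704926729202, 0.04163564369082451), 54.367000579833984)
```

View pics/crop1.png

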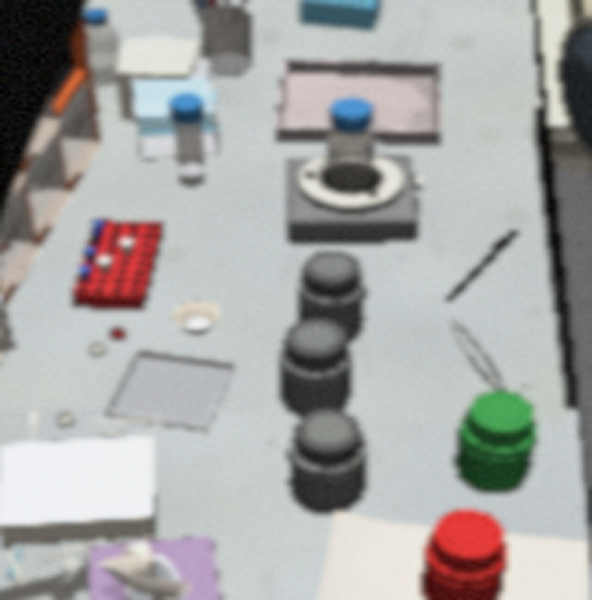

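The crop confirms it: bottle on the shaker at (350,140), tube on the worktop at (188,140), three dark grey jars at (331,295), (316,365), (328,460), and green (497,440) and red (465,555) look-alikes, which I will leave alone. Next I move above the bottle and turn the jaws along world x.

Call:
play_rows(deltas=[[-434, -70, 422, 0, -1.118, 0], [-434, -70, 422, 0, -1.118, 0], [-434, -70, 422, 0, -1.118, 0], [-434, -70, 422, 0, -1.118, 0], [-434, -70, 422, 0, -1.118, 0], [-434, -70, 422, 0, -1.118, 0], [-434, -70, 422, 0, -1.118, 0], [-434, -70, 422, 0, -1.118, 0], [-434, -70, 422, 0, -1.118, 0], [-434, -70, 422, 0, -1.118, 0], [-434, -70, 422, 0, -1.118, 0], [-434, -70, 422, 0, -1.118, 0], [-434, -70, 422, 0, -1.118, 0], [-434, -70, 422, 0, -1.118, 0], [-434, -70, 422, 0, -1.118, 0], [-434, -70, 422, 0, -1.118, 0]], claw=65, squeeze=40)

```text
clock: 1.7
ee_pos: [0.4626, 0.0117, 0.301]
tcp_rot: [-1.571, 0.002, -0.001]
ft_force: [-0.3, -0.8, -0.4]
width: 0.0646
```

Run:
```python
from h import *
f,W=grab('wrist');save(f,'w1');np.savez('w1.npz',W=W,f=f['frame'])
a,A=grab('scene');
s=manip.sense();print(s['clock'],s['ee_pos'],s['qpos'].round(3),cv2.Rodrigues(s['tcp_rot'])[0].round(3).tolist(),s['width'],s['ft_force'])
g=a['frame'];cv2.imwrite('pics/scene1.png',cv2.resize(g[120:360,140:480],None,fx=2.2,fy=2.2)[:,:,::-1])
# tray floor/rim from side at first frame
B=np.load('s0.npz')['B'];m=(B[...,2]>.018)&(B[...,2]<.032)&(B[...,0]<.6)&(B[...,0]>.3)&(B[...,1]>-.33)&(B[...,1]<-.08)
m2=(A[...,2]>.018)&(A[...,2]<.032)&(A[...,0]<.6)&(A[...,0]>.3)&(A[...,1]>-.33)&(A[...,1]<-.08)
for q in(B[m],A[m2]):
    print(len(q),np.percentile(q,[1,5,50,95,99],axis=0).round(3).tolist(),cv2.minAreaRect(q[:,:2].astype(np.float32)))
```

```text
1.8 [0.46273086 0.01175312 0.3011362 ] [-0.104  0.192  1.619 -0.     1.331 -0.102] [[1.0, -0.0, 0.002], [-0.002, -0.0, 1.0], [-0.0, -1.0, -0.0]] 0.06496589471069847 [-1.04873997 -0.83857388  1.15819665]
227 [[0.374, -0.297, 0.018], [0.374, -0.291, 0.019], [0.464, -0.23, 0.025], [0.553, -0.128, 0.03], [0.594, -0.126, 0.031]] ((0.4854487478733063, -0.2134573608636856), (0.22317446768283844, 0.17619557678699493), 0.295144647359848)
516 [[0.369, -0.318, 0.018], [0.37, -0.296, 0.019], [0.468, -0.222, 0.026], [0.591, -0.132, 0.03], [0.597, -0.13, 0.031]] ((0.4823424816131592, -0.2277112603187561), (0.23085851967334747, 0.19643893837928772), 0.8425961136817932)
```

View pics/w1.png

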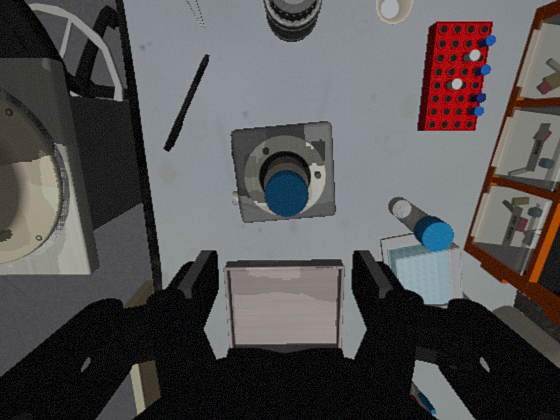

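Wrist view: bottle cap (286,190), platform round it with pins near (265,152), (318,175) and (247,195), tray (284,305), tube (435,235).

Run:
```python
from h import *
z=np.load('w1.npz');W=z['W'];F=z['f']
def box(lo,hi,x0,x1,y0,y1):
    m=(W[...,2]>lo)&(W[...,2]<hi)&(W[...,0]>x0)&(W[...,0]<x1)&(W[...,1]>y0)&(W[...,1]<y1);return W[m],m
p,m=box(.163,.176,.42,.51,-.03,.06);print('bot',len(p),p.mean(0),cv2.minEnclosingCircle(p[:,:2].astype(np.float32)))
p,m=box(.055,.064,.39,.54,-.06,.09);print('plat',len(p),cv2.minEnclosingCircle(p[:,:2].astype(np.float32)),p[:,2].mean())
p,m=box(.065,.074,.39,.54,-.06,.09)
mm=m.astype(np.uint8);n,l,st,c=cv2.connectedComponentsWithStats(mm)
for i in range(1,n):
    if st[i,4]>5: print('pin?',c[i].round(),st[i,4],W[l==i].mean(0).round(4))
p,m=box(.04,.05,.38,.54,-.08,.1);print('house',cv2.minAreaRect(p[:,:2].astype(np.float32)))
p,m=box(.0225,.031,.34,.6,-.33,-.09);print('tray',cv2.minAreaRect(p[:,:2].astype(np.float32)),np.percentile(p,[2,98],axis=0).round(3).tolist())
p,m=box(.002,.008,.39,.54,-.28,-.15);print('floor',len(p),p.mean(0))
```

```text
bot 1531 [0.46376466 0.01542239 0.16963628] ((0.46366557478904724, 0.01438755914568901), 0.02088310569524765)
plat 2947 ((0.4622206389904022, 0.01205925177782774), 0.051873039454221725) 0.060930136898282715
pin? [265. 150.] 37 [0.4387 0.0457 0.07  ]
pin? [280. 158.] 14 [0.4563 0.0367 0.0688]
pin? [290. 157.] 6 [0.4696 0.0374 0.0709]
pin? [317. 175.] 36 [0.5028 0.0158 0.0702]
house ((0.46162140369415283, 0.011743888258934021), (0.13096249103546143, 0.1260492205619812), 4.964818477630615)
tray ((0.46172603964805603, -0.20776134729385376), (0.18260759115219116, 0.1590348780155182), 0.8697860240936279) [[0.371, -0.272, 0.023], [0.552, -0.129, 0.029]]
floor 6283 [ 0.46500697 -0.21274344  0.00469667]
```

Call:
play_rows(deltas=[[1, 40, 3, 0, 0, 0], [1, 80, 3, 0, 0, 0], [1, 120, 3, 0, 0, 0], [1, 145, 3, 0, 0, 0], [1, 160, 3, 0, 0, 0], [1, 162, 3, 0, 0, 0], [1, 162, 3, 0, 0, 0]])

```text
clock: 2.5
ee_pos: [0.464, 0.0153, 0.1394]
tcp_rot: [-1.571, 0.001, -0.0]
ft_force: [-0.2, 0.6, 0.7]
width: 0.0647
```

Call:
play_rows(deltas=[[0, 0, 0, 0, 0, 0], [0, 0, 0, 0, 0, 0], [0, 0, 0, 0, 0, 0], [0, 0, 0, 0, 0, 0], [0, 0, 0, 0, 0, 0], [0, 0, 0, 0, 0, 0], [0, 0, 0, 0, 0, 0]], claw=30, squeeze=40)

```text
clock: 3.2
ee_pos: [0.4647, 0.0157, 0.1404]
tcp_rot: [-1.571, -0.002, -0.002]
ft_force: [-1.6, -1.5, 9.5]
width: 0.0391
```

Call:
play_rows(deltas=[[0, -10, 0, 0, 0, 0], [0, -30, 0, 0, 0, 0], [0, -60, 0, 0, 0, 0], [0, -60, 0, 0, 0, 0], [0, -60, 0, 0, 0, 0]])

```text
clock: 3.7
ee_pos: [0.4644, 0.0158, 0.2003]
tcp_rot: [-1.571, -0.002, -0.002]
ft_force: [0.0, 0.2, -1.4]
width: 0.0396
```

Call:
play_rows(deltas=[[0, 0, -20, 0, 0, 0], [0, 0, -55, 0, 0, 0], [-1, 0, -95, 0, 0, 0], [-2, 0, -135, 0, 0, 0], [-2, 0, -175, 0, 0, 0], [-2, 0, -205, 0, 0, 0], [-2, 0, -222, 0, 0, 0], [-2, 0, -226, 0, 0, 0], [-2, 20, -226, 0, 0, 0], [-2, 50, -226, 0, 0, 0], [-2, 80, -226, 0, 0, 0], [-2, 100, -226, 0, 0, 0], [-2, 108, -226, 0, 0, 0], [-2, 112, -226, 0, 0, 0], [-2, 114, -226, 0, 0, 0], [-2, 115, -226, 0, 0, 0], [-2, 115, -226, 0, 0, 0]])

```text
clock: 5.4
ee_pos: [0.4624, -0.2103, 0.0849]
tcp_rot: [-1.571, -0.001, -0.001]
ft_force: [-0.2, 0.8, -0.7]
width: 0.0396
```

Run:
```python
from h import *
s=manip.sense();print(s['clock'],s['ee_pos'],s['ft_force'],s['width'])
f,W=grab('side');save({'frame':cv2.resize(f['frame'][110:250,210:370],None,fx=4,fy=4)},'sd2')
```

```text
5.4 [ 0.46238382 -0.21025053  0.08491563] [-0.15247256  0.75063423 -0.74373099] 0.03962587404947243
```

View pics/sd2.png

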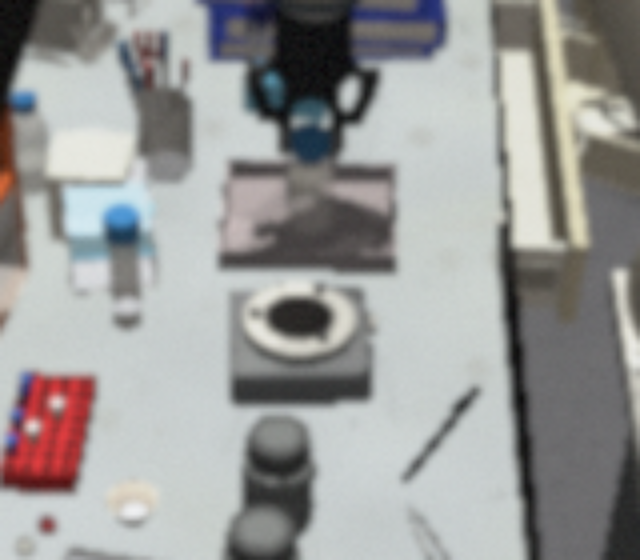

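The crop shows the bottle (311,150) held just above the tray floor, clear of the walls. I'll set it down, release and rise, then go on to the nearest jar.

Call:
play_rows(deltas=[[0, 0.5, 0, 0, 0, 0], [0, 1, 0, 0, 0, 0], [0, 1.5, 0, 0, 0, 0], [0, 1.5, 0, 0, 0, 0]])

```text
clock: 5.85
ee_pos: [0.4627, -0.2106, 0.0843]
tcp_rot: [-1.572, -0.002, -0.002]
ft_force: [-3.4, 2.1, 27.8]
width: 0.0397
```

Call:
play_rows(deltas=[[0, 0, 0, 0, 0, 0], [0, 0, 0, 0, 0, 0], [0, 0, 0, 0, 0, 0], [0, 0, 0, 0, 0, 0], [0, 0, 0, 0, 0, 0]], claw=65)

```text
clock: 6.35
ee_pos: [0.462, -0.2101, 0.0827]
tcp_rot: [-1.571, 0.0, 0.0]
ft_force: [-0.2, 0.7, 0.1]
width: 0.0647
```

Call:
play_rows(deltas=[[0, -15, 0, 0, 0, 0], [0, -45, 0, 0, 0, 0], [0, -85, 0, 0, 0, 0], [0, -125, 0, 0, 0, 0], [5, -145, 40, 0, 0, 0], [10, -145, 85, 0, 0, 0], [10, -145, 130, 0, 0, 0], [10, -145, 175, 0, 0, 0], [10, -145, 220, 0, 0, 0], [10, -145, 265, 0, 0, 0], [10, -145, 310, 0, 0, 0], [12, -145, 355, 0, 0, 0], [12, -145, 395, 0, 0, 0], [12, -145, 420, 0, 0, 0], [12, -145, 424, 0, 0, 0], [12, -145, 424, 0, 0, 0]], claw=75)

```text
clock: 7.95
ee_pos: [0.4738, 0.2143, 0.2276]
tcp_rot: [-1.571, -0.001, 0.001]
ft_force: [-0.2, 0.1, 0.2]
width: 0.075
```

Run:
```python
from h import *
s=manip.sense();print(s['clock'],s['ee_pos'],s['ft_force'],s['width'])
f,W=grab('wrist')
for x,y in[(.475,.214),(.478,.314),(.461,.4335)]:
    m=(abs(W[...,2]-.098)<.006)&(np.hypot(W[...,0]-x,W[...,1]-y)<.04);p=W[m]
    if len(p)>20: print(len(p),p.mean(0),cv2.minEnclosingCircle(p[:,:2].astype(np.float32)))
f,W=grab('side');m=(abs(W[...,2]-.113)<.006)&(np.hypot(W[...,0]-.463,W[...,1]+.21)<.04);p=W[m];print('bottle',len(p),p.mean(0),cv2.minEnclosingCircle(p[:,:2].astype(np.float32)))
```

```text
7.95 [0.47380927 0.21426595 0.22757539] [-0.234328    0.10199987  0.23165955] 0.07500975710809768
2428 [0.47113161 0.21014989 0.09880282] ((0.4708797037601471, 0.20881734788417816), 0.02701740711927414)
3309 [0.4784277  0.31460863 0.09898018] ((0.47857728600502014, 0.3144788444042206), 0.027064792811870575)
bottle 0 [nan nan nan] ((0.0, 0.0), 0.0)<stdin>:7: RuntimeWarning: Mean of empty slice.
  ret = um.true_divide(
```

Run:
```python
from h import *
f,W=grab('wrist')
g,V=grab('scene')
im=np.hstack([cv2.resize(f['frame'],(400,300)),g['frame'][120:420,150:550]])
save({'frame':im},'m3')
for x,y,z in[(.475,.214,.098),(.478,.314,.098),(.461,.4335,.098),(.463,-.21,.113)]:
    m=(abs(V[...,2]-z)<.006)&(np.hypot(V[...,0]-x,V[...,1]-y)<.04);p=V[m]
    if len(p)>20: print(len(p),p.mean(0),cv2.minEnclosingCircle(p[:,:2].astype(np.float32)))
m=(abs(W[...,2]-.098)<.003)&(np.hypot(W[...,0]-.475,W[...,1]-.214)<.05);r,c=np.nonzero(m);print(r.min(),r.max(),c.min(),c.max());print(np.percentile(W[m],[0.5,99.5],axis=0))
```

```text
146 [0.46724435 0.20609919 0.09836318] ((0.4689159393310547, 0.20695848762989044), 0.027331190183758736)
133 [0.47464779 0.31118737 0.0980373 ] ((0.4756092429161072, 0.31316694617271423), 0.027107438072562218)
124 [0.45871806 0.43099938 0.09816881] ((0.4591192305088043, 0.43375957012176514), 0.027873091399669647)
136 [ 0.45842539 -0.21305944  0.11330427] ((0.4576839208602905, -0.21267464756965637), 0.022424276918172836)
174 229 253 310
[[0.4465908  0.1841416  0.09526765]
 [0.49626318 0.23388123 0.1007403 ]]
```

View pics/m3.png

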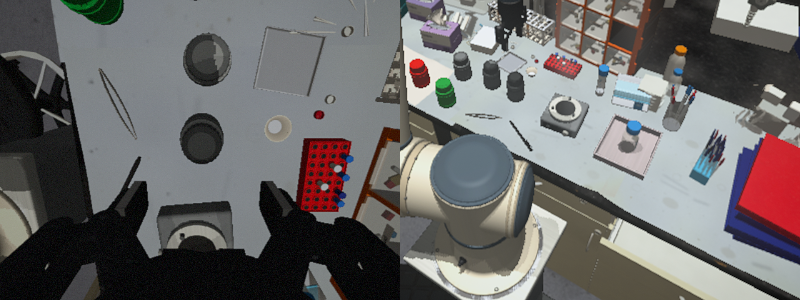

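Bottle stands upright in the tray (scene half, (633,127)). Jar 1 is clear below at about (0.471, 0.209).

Call:
play_rows(deltas=[[-3, 20, -5, 0, 0, 0], [-3, 60, -5, 0, 0, 0], [-3, 100, -5, 0, 0, 0], [-3, 135, -5, 0, 0, 0], [-3, 152, -5, 0, 0, 0], [-3, 158, -5, 0, 0, 0], [-3, 158, -5, 0, 0, 0]])

```text
clock: 8.85
ee_pos: [0.471, 0.2082, 0.0695]
tcp_rot: [-1.571, 0.001, 0.0]
ft_force: [0.0, 0.1, 0.2]
width: 0.0752
```

Call:
play_rows(deltas=[[0, 0, 0, 0, 0, 0], [0, 0, 0, 0, 0, 0], [0, 0, 0, 0, 0, 0], [0, 0, 0, 0, 0, 0], [0, 0, 0, 0, 0, 0], [0, 0, 0, 0, 0, 0], [0, 0, 0, 0, 0, 0]], claw=40, squeeze=60)

```text
clock: 9.55
ee_pos: [0.4717, 0.209, 0.0713]
tcp_rot: [-1.57, -0.002, -0.002]
ft_force: [-1.4, -0.8, 9.5]
width: 0.0506
```

Call:
play_rows(deltas=[[0, -5, 0, 0, 0, 0], [0, -15, 0, 0, 0, 0], [0, -25, 0, 0, 0, 0], [0, -30, 0, 0, 0, 0], [0, -30, 0, 0, 0, 0], [0, -30, 0, 0, 0, 0], [0, -30, 0, 0, 0, 0], [0, -30, 0, 0, 0, 0]])

```text
clock: 10.35
ee_pos: [0.4708, 0.2088, 0.0994]
tcp_rot: [-1.571, 0.0, 0.001]
ft_force: [-0.1, -0.6, -1.1]
width: 0.0503
```

Run:
```python
from h import *
s=manip.sense();print(s['clock'],s['ee_pos'],s['ft_force'],s['wrist_torque'],s['width'],s['tau'])
for _ in range(3):
    manip.grab_frame('scene');print(manip.sense()['ft_force'])
```

```text
10.35 [0.47084952 0.20880503 0.09944664] [-0.05110916 -0.61424281 -1.06939791] [0.03927778 0.01607352 0.01364835] 0.050258721497946066 [ 7.19883203e-03 -7.76295662e+01 -2.47137612e+01 -1.44509740e-03
  2.85535469e-03 -7.51016478e-05]
[ 0.32966333  0.3642101  -1.305765  ]
[ 0.26088198  0.66452172 -1.43024738]
[ 0.20842449  0.34589255 -1.33104679]
```

About 1.35 N, so jar 1 is light. I'll set it back in place and go to jar 2.

Call:
play_rows(deltas=[[0, 10, 0, 0, 0, 0], [0, 20, 0, 0, 0, 0], [0, 26, 0, 0, 0, 0], [0, 28, 0, 0, 0, 0], [0, 28.5, 0, 0, 0, 0], [0, 28.5, 0, 0, 0, 0]])

```text
clock: 11.1
ee_pos: [0.4704, 0.2087, 0.0713]
tcp_rot: [-1.571, 0.001, 0.001]
ft_force: [-6.1, -1.5, 13.6]
width: 0.0501
```

Call:
play_rows(deltas=[[0, 0, 0, 0, 0, 0], [0, 0, 0, 0, 0, 0], [0, 0, 0, 0, 0, 0], [0, 0, 0, 0, 0, 0], [0, 0, 0, 0, 0, 0]], claw=75)

```text
clock: 11.6
ee_pos: [0.4711, 0.2089, 0.0712]
tcp_rot: [-1.571, 0.0, 0.0]
ft_force: [-0.1, -0.1, 0.3]
width: 0.0751
```

Call:
play_rows(deltas=[[0, -15, 0, 0, 0, 0], [0, -45, 0, 0, 0, 0], [0, -80, 0, 0, 0, 0], [0, -90, 0, 0, 0, 0], [4, -90, 45, 0, 0, 0], [7, -90, 85, 0, 0, 0], [7, -90, 103, 0, 0, 0], [7, -90, 105, 0, 0, 0], [7, -90, 105, 0, 0, 0]])

```text
clock: 12.5
ee_pos: [0.4776, 0.3135, 0.1607]
tcp_rot: [-1.572, -0.0, 0.001]
ft_force: [-0.1, 0.1, -0.3]
width: 0.0748
```

Run:
```python
from h import *
s=manip.sense();print(s['clock'],s['ee_pos'],s['ft_force'],s['width'])
f,W=grab('wrist')
g,V=grab('scene')
for W in(W,V):
  for x,y in[(.471,.209),(.478,.314),(.461,.4335)]:
    m=(abs(W[...,2]-.098)<.006)&(np.hypot(W[...,0]-x,W[...,1]-y)<.04);p=W[m]
    if len(p)>20: print(len(p),p.mean(0),cv2.minEnclosingCircle(p[:,:2].astype(np.float32)))
```

```text
12.5 [0.47755929 0.31347475 0.16074355] [-0.12157061  0.14699032 -0.33921911] 0.07483694971953606
1925 [0.47026309 0.22022851 0.09821904] ((0.46944212913513184, 0.21072246134281158), 0.02672738954424858)
4075 [0.47858438 0.31617368 0.09881946] ((0.4788220524787903, 0.314423143863678), 0.027153674513101578)
5850 [0.46161809 0.4309521  0.0989997 ] ((0.46116793155670166, 0.43323811888694763), 0.027029763907194138)
145 [0.46614365 0.20613611 0.09850916] ((0.46887341141700745, 0.20743371546268463), 0.027248023077845573)
134 [0.47499596 0.31115895 0.0982203 ] ((0.4766438901424408, 0.3137371242046356), 0.02752537839114666)
128 [0.45767831 0.43058968 0.09821626] ((0.46243196725845337, 0.4302341938018799), 0.02979380451142788)
```

Call:
play_rows(deltas=[[1, 20, 1, 0, 0, 0], [1, 55, 1, 0, 0, 0], [1, 80, 1, 0, 0, 0], [1, 90, 1, 0, 0, 0], [1, 90, 1, 0, 0, 0]])

```text
clock: 13.1
ee_pos: [0.4786, 0.3138, 0.0705]
tcp_rot: [-1.572, 0.002, 0.001]
ft_force: [0.3, -0.2, 0.6]
width: 0.0752
```

Call:
play_rows(deltas=[[0, 0, 0, 0, 0, 0], [0, 0, 0, 0, 0, 0], [0, 0, 0, 0, 0, 0], [0, 0, 0, 0, 0, 0], [0, 0, 0, 0, 0, 0], [0, 0, 0, 0, 0, 0]], claw=40, squeeze=60)

```text
clock: 13.7
ee_pos: [0.4797, 0.3152, 0.073]
tcp_rot: [-1.57, -0.002, -0.002]
ft_force: [-1.8, -0.9, 6.7]
width: 0.0507
```

Call:
play_rows(deltas=[[0, -5, 0, 0, 0, 0], [0, -15, 0, 0, 0, 0], [0, -25, 0, 0, 0, 0], [0, -30, 0, 0, 0, 0], [0, -30, 0, 0, 0, 0], [0, -30, 0, 0, 0, 0], [0, -30, 0, 0, 0, 0], [0, -30, 0, 0, 0, 0], [0, -30, 0, 0, 0, 0]])

```text
clock: 14.6
ee_pos: [0.4789, 0.3148, 0.101]
tcp_rot: [-1.571, 0.0, 0.0]
ft_force: [0.2, -0.3, -1.4]
width: 0.0499
```

Jar 2 is light as well (1.4 N). I'll put it back and go to jar 3.

Call:
play_rows(deltas=[[0, 10, 0, 0, 0, 0], [0, 20, 0, 0, 0, 0], [0, 26, 0, 0, 0, 0], [0, 28, 0, 0, 0, 0], [0, 28.5, 0, 0, 0, 0], [0, 28.5, 0, 0, 0, 0]])

```text
clock: 15.2
ee_pos: [0.4784, 0.3148, 0.073]
tcp_rot: [-1.571, 0.001, 0.001]
ft_force: [-7.3, -1.5, 14.3]
width: 0.0502
```

Call:
play_rows(deltas=[[0, 0, 0, 0, 0, 0], [0, 0, 0, 0, 0, 0], [0, 0, 0, 0, 0, 0], [0, 0, 0, 0, 0, 0], [0, 0, 0, 0, 0, 0]], claw=75)

```text
clock: 15.7
ee_pos: [0.479, 0.3149, 0.0727]
tcp_rot: [-1.571, 0.0, 0.0]
ft_force: [-1.4, -0.4, 0.6]
width: 0.0752
```

Call:
play_rows(deltas=[[0, -15, 0, 0, 0, 0], [0, -45, 0, 0, 0, 0], [0, -80, 0, 0, 0, 0], [0, -90, 0, 0, 0, 0], [-6, -90, 40, 0, 0, 0], [-12, -90, 80, 0, 0, 0], [-17, -90, 110, 0, 0, 0], [-17, -90, 118, 0, 0, 0], [-17, -90, 118, 0, 0, 0]])

```text
clock: 16.6
ee_pos: [0.4617, 0.4336, 0.1622]
tcp_rot: [-1.571, -0.001, 0.001]
ft_force: [-0.3, 0.3, -0.6]
width: 0.0752
```

Run:
```python
from h import *
s=manip.sense();print(s['clock'],s['ee_pos'],s['ft_force'],s['width'])
f,W=grab('wrist')
g,V=grab('scene')
for W in(W,V):
  for x,y in[(.471,.209),(.478,.314),(.461,.4335)]:
    m=(abs(W[...,2]-.098)<.006)&(np.hypot(W[...,0]-x,W[...,1]-y)<.04);p=W[m]
    if len(p)>20: print(len(p),p.mean(0),cv2.minEnclosingCircle(p[:,:2].astype(np.float32)))
```

```text
16.6 [0.46168284 0.43357497 0.16218146] [-0.25982266  0.33117856 -0.64496095] 0.07516504973151697
987 [0.47516038 0.33270782 0.09759848] ((0.47615957260131836, 0.3244926333427429), 0.02492559514939785)
4017 [0.46138649 0.43533063 0.09879464] ((0.46146655082702637, 0.4334483742713928), 0.02721470035612583)
148 [0.46610291 0.20572395 0.09834309] ((0.4680699110031128, 0.2075289487838745), 0.02726786956191063)
135 [0.47295656 0.31181691 0.09801742] ((0.4757884740829468, 0.31139102578163147), 0.029377931728959084)
130 [0.45822826 0.43049381 0.09787524] ((0.46039140224456787, 0.43201330304145813), 0.02777566760778427)
```

Call:
play_rows(deltas=[[0, 20, 0, 0, 0, 0], [0, 55, 0, 0, 0, 0], [0, 80, 0, 0, 0, 0], [0, 92, 0, 0, 0, 0], [0, 92, 0, 0, 0, 0]])

```text
clock: 17.2
ee_pos: [0.4617, 0.4314, 0.0696]
tcp_rot: [-1.573, 0.003, 0.001]
ft_force: [-0.4, -0.2, 0.6]
width: 0.0751
```

Call:
play_rows(deltas=[[0, 0, 0, 0, 0, 0], [0, 0, 0, 0, 0, 0], [0, 0, 0, 0, 0, 0], [0, 0, 0, 0, 0, 0], [0, 0, 0, 0, 0, 0], [0, 0, 0, 0, 0, 0], [0, 0, 0, 0, 0, 0]], claw=40, squeeze=80)

```text
clock: 17.9
ee_pos: [0.4626, 0.4333, 0.0727]
tcp_rot: [-1.569, -0.002, -0.001]
ft_force: [-2.7, -0.0, 7.5]
width: 0.0499
```

Call:
play_rows(deltas=[[0, -5, 0, 0, 0, 0], [0, -15, 0, 0, 0, 0], [0, -25, 0, 0, 0, 0], [0, -30, 0, 0, 0, 0], [0, -30, 0, 0, 0, 0], [0, -30, 0, 0, 0, 0], [0, -30, 0, 0, 0, 0], [0, -30, 0, 0, 0, 0], [0, -30, 0, 0, 0, 0]])

```text
clock: 18.8
ee_pos: [0.4619, 0.4328, 0.1005]
tcp_rot: [-1.571, 0.0, 0.0]
ft_force: [-0.6, -0.4, -5.1]
width: 0.0496
```

5.1 N, so jar 3 holds the steel puck. I'll carry it high over the others to the platform.

Call:
play_rows(deltas=[[0, -20, 0, 0, 0, 0], [0, -55, 0, 0, 0, 0], [0, -95, 0, 0, 0, 0], [0, -125, 0, 0, 0, 0], [0, -140, 0, 0, 0, 0], [0, -140, -15, 0, 0, 0], [0, -140, -45, 0, 0, 0], [0, -140, -80, 0, 0, 0], [0, -140, -120, 0, 0, 0], [0, -140, -160, 0, 0, 0], [0, -140, -200, 0, 0, 0], [0, -140, -240, 0, 0, 0], [0, -140, -280, 0, 0, 0], [0, -140, -320, 0, 0, 0], [0, -140, -355, 0, 0, 0], [0, -140, -385, 0, 0, 0], [0, -140, -405, 0, 0, 0], [0, -140, -416, 0, 0, 0], [0, -140, -421, 0, 0, 0], [0, -140, -421, 0, 0, 0]])

```text
clock: 20.8
ee_pos: [0.4617, 0.0118, 0.2405]
tcp_rot: [-1.571, 0.001, 0.0]
ft_force: [0.2, 0.6, -4.8]
width: 0.0496
```

Call:
play_rows(deltas=[[0, 20, 0, 0, 0, 0], [0, 45, 0, 0, 0, 0], [0, 65, 0, 0, 0, 0], [0, 75, 0, 0, 0, 0], [0, 80, 0, 0, 0, 0], [0, 80, 0, 0, 0, 0], [0, 80, 0, 0, 0, 0], [0, 80, 0, 0, 0, 0]])

```text
clock: 21.6
ee_pos: [0.4625, 0.0119, 0.1615]
tcp_rot: [-1.571, -0.001, -0.001]
ft_force: [-0.2, 0.4, -5.1]
width: 0.0498
```

Run:
```python
from h import *
s=manip.sense();print(s['clock'],s['ee_pos'],s['ft_force'],s['width'],s['tcp_rot'])
f,W=grab('side');g,V=grab('scene')
# body silhouette points of the held jar
for n,X in(('side',W),('scene',V)):
  for lo,hi in[(.085,.105),(.11,.135)]:
    m=(X[...,2]>lo)&(X[...,2]<hi)&(np.hypot(X[...,0]-.462,X[...,1]-.012)<.04);p=X[m]
    if len(p)>10: print(n,lo,len(p),np.percentile(p,[1,99],axis=0).round(4).tolist())
a=cv2.resize(f['frame'][120:230,225:345],None,fx=3.2,fy=3.2);b=cv2.resize(g['frame'][180:290,260:380],None,fx=3.2,fy=3.2)
save({'frame':np.hstack([a,b])},'p4')
```

```text
21.6 [0.46250605 0.01189485 0.16149269] [-0.22469576  0.44933562 -5.10077505] 0.04983125092729833 [-1.57093012e+00 -1.14015585e-03 -9.54739854e-04]
side 0.085 59 [[0.4318, 0.0172, 0.0875], [0.4931, 0.0451, 0.1048]]
side 0.11 102 [[0.4325, 0.0117, 0.1104], [0.4936, 0.0445, 0.1346]]
scene 0.085 51 [[0.4284, -0.0194, 0.0905], [0.4673, 0.0374, 0.1047]]
scene 0.11 105 [[0.4275, -0.0188, 0.1109], [0.4689, 0.0357, 0.1344]]
```

View pics/p4.png

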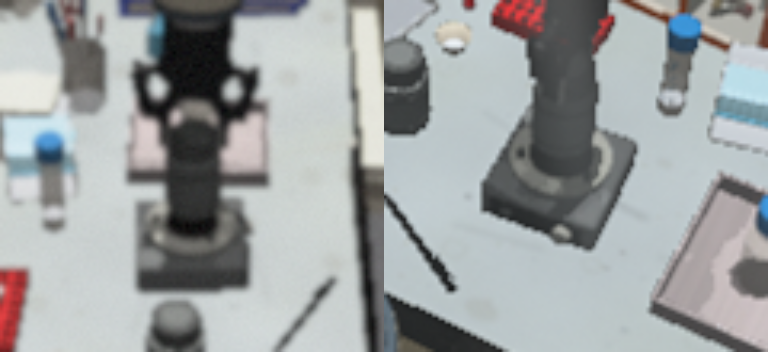

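The jar (193,180 in the side half) hangs upright over the platform, centred to about 1 mm. Lowering it.

Call:
play_rows(deltas=[[0, 6, 0, 0, 0, 0], [0, 12, 0, 0, 0, 0], [0, 17, 0, 0, 0, 0], [0, 21, 0, 0, 0, 0], [0, 24, 0, 0, 0, 0], [0, 26, 0, 0, 0, 0], [0, 27, 0, 0, 0, 0], [0, 28, 0, 0, 0, 0], [0, 28.5, 0, 0, 0, 0], [0, 28.5, 0, 0, 0, 0]])

```text
clock: 22.7
ee_pos: [0.4621, 0.0118, 0.1327]
tcp_rot: [-1.571, -0.0, -0.0]
ft_force: [-3.6, 0.1, 5.1]
width: 0.0494
```

Contact came at the expected height of 0.1327. Releasing, rising and backing off.

Call:
play_rows(deltas=[[0, 0, 0, 0, 0, 0], [0, 0, 0, 0, 0, 0], [0, 0, 0, 0, 0, 0], [0, 0, 0, 0, 0, 0], [0, 0, 0, 0, 0, 0]], claw=75)

```text
clock: 23.2
ee_pos: [0.4621, 0.0119, 0.1323]
tcp_rot: [-1.571, -0.0, -0.0]
ft_force: [0.1, 0.3, 0.4]
width: 0.0751
```

Call:
play_rows(deltas=[[0, -15, 0, 0, 0, 0], [0, -45, 0, 0, 0, 0], [0, -80, 0, 0, 0, 0], [0, -120, 0, 0, 0, 0], [0, -150, 0, 0, 0, 0], [0, -160, -30, 0, 0, 0], [0, -160, -70, 0, 0, 0], [0, -160, -100, 0, 0, 0], [0, -160, -110, 0, 0, 0], [0, -160, -110, 0, 0, 0]])

```text
clock: 24.2
ee_pos: [0.462, -0.099, 0.2921]
tcp_rot: [-1.571, 0.002, -0.001]
ft_force: [-0.2, 0.2, -0.7]
width: 0.0752
```

Run:
```python
from h import *
s=manip.sense();print(s['clock'],s['ee_pos'],s['ft_force'],s['width'])
f,W=grab('wrist');g,V=grab('side');h,S=grab('scene')
for n,X in(('wrist',W),('side',V),('scene',S)):
  for t,x,y,z in[('jar3',.462,.012,.158),('j1',.471,.209,.098),('j2',.479,.314,.098),('bottle',.462,-.21,.113)]:
    m=(abs(X[...,2]-z)<.006)&(np.hypot(X[...,0]-x,X[...,1]-y)<.04);p=X[m]
    if len(p)>20:
        print(n,t,len(p),p.mean(0).round(4),np.round(cv2.minEnclosingCircle(p[:,:2].astype(np.float32))[0],4), 'tilt',np.round(np.linalg.lstsq(np.c_[p[:,:2]-p[:,:2].mean(0),np.ones(len(p))],p[:,2],rcond=None)[0][:2],3))
a=cv2.resize(f['frame'],(400,300));b=cv2.resize(g['frame'][110:310,200:340],(400,571))[:300] if 0 else cv2.resize(g['frame'][130:310,170:410],(400,300))
save({'frame':np.hstack([a,b])},'f5')
```

```text
24.2 [ 0.46197477 -0.09899735  0.2921264 ] [-0.2444944   0.18611815 -0.67978945] 0.07516978893091719
wrist jar3 3311 [0.4609 0.0122 0.159 ] [0.4607 0.0123] tilt [-0.002  0.005]
wrist bottle 920 [ 0.4617 -0.2094  0.1133] [ 0.4617 -0.2111] tilt [-0.006 -0.04 ]
side jar3 122 [0.4624 0.0156 0.1578] [0.462  0.0128] tilt [ 0.018 -0.021]
side j1 154 [0.4706 0.2113 0.0976] [0.4714 0.2094] tilt [-0.001 -0.021]
side j2 175 [0.4781 0.3167 0.0978] [0.4815 0.3151] tilt [ 0.011 -0.03 ]
side bottle 59 [ 0.4628 -0.2087  0.1124] [ 0.4611 -0.2109] tilt [-0.019 -0.007]
scene jar3 185 [0.4571 0.0102 0.1582] [0.459  0.0111] tilt [0.04  0.016]
scene j1 143 [0.4664 0.2061 0.0985] [0.4664 0.2077] tilt [0.037 0.025]
scene j2 137 [0.4729 0.3115 0.0982] [0.4756 0.3145] tilt [0.033 0.006]
scene bottle 135 [ 0.4586 -0.2125  0.1134] [ 0.4593 -0.2125] tilt [0.014 0.008]
```

View pics/f5.png

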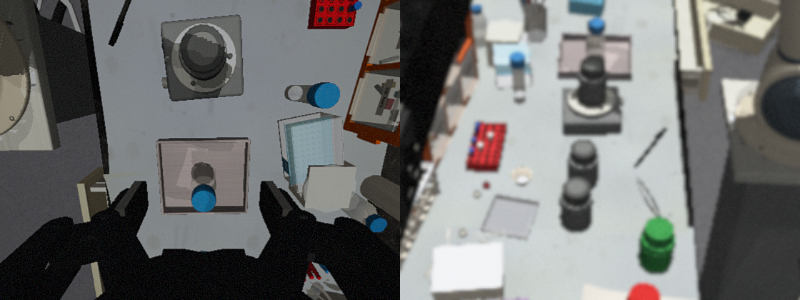

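Final view: jar 3 is flat on the platform (205,50), the bottle upright in the tray (203,190), and jars 1 and 2 stand in place at (583,160) and (576,203). Tube and crucible are untouched. Handing in.

```bash
python3 -c "
from rig import manip
print(manip.hand_in())"
```

```text
the job is handed in; nothing more can be done
None
```

The job is done and handed in at about 24 s of robot time. The bottle stands upright in the tray at about (0.462, -0.211). The jar with the steel puck is on the shaker platform between the pins.

- **Finding the steel puck:** the first two jars weighed about 1.35 N and 1.4 N when lifted, and both went back where they were. The third, the farthest to the left (+y), weighed 5.1 N, so that is the one I placed.
- **Last checks:** the steel jar's top is level and at the right height (0.158–0.159 m for an expected 0.158 m). Its centre is within about 1.5 mm of the platform's. The two light jars stand within about 2 mm of where they were. The tube and crucible are untouched.
- **Disagreements:** the scene camera reads about 3–5 mm lower in x than the other two cameras, and it did so from the start. One early side-camera reading of the first jar was about 5 mm off in y; I corrected it with the wrist camera before gripping. The highest force I saw reported was about 28 N at the wrist, when the bottle touched down in the tray.

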